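Set the strain viewer's ring to the rider and press the lamp key

TASK

On the round strain viewer, push the ring's upright lever post gently round its arc with the shut fingertips until the lever's pointer stands tip to tip with the point of the small rider on the scale's rim, without shifting the rider. Only then press the round key on the viewer's side console fully down with a fingertip, and let it come up again. Pinch and lift nothing, and leave the glass tube on the viewer and everything else on the bench as they are.

Things in the scene. Friction and masses are not known exactly. Their poses are not given: they have to be found in the camera images.
- viewer: Strain viewer, fixed to the bench: a grey round housing, 200 mm diameter, its rim 24 mm above the bench, with an aluminium scale with black ticks every 10 degrees. Origin: centre of its underside, on the ring's axis; z up. The middle of the scale lies toward its own -x; a grey key console (70 x 56 mm, 40 mm high) is joined to it at x = 50, y = 115 mm.
- ring_axis (a point): Centre of the viewer's steel ring (124 mm diameter, top 37 mm above the bench), 36 mm above the bench. The ring turns about the vertical axis here, round a fixed white window with a dark rim (86 mm diameter, top at 40 mm) with two black saddles (tops at 53 mm) that hold the glass tube.
- ring (a joint): Angle of the ring and its lever about the viewer's vertical axis, rad, growing counter-clockwise seen from above. At 0 the lever points along the viewer's own -x; at value q it points in the direction q beyond that. Range -1.0 to 1.45, and it starts between 0.75 and 1.15. It turns against light friction (about 2 N at the post), with no spring, and stays where it is left; nothing latches.
- lever_post (a point): Centre of the top of the lever's dark upright round post: 12 mm diameter, from 36 to 80 mm above the bench, its axis 76 mm from the ring's axis. It stands on a flat dark steel arm (12 mm wide, top 36 mm above the bench) that sticks out of the ring and ends in a cone as pointer. A push of a few N moves it; more than 15 N from the fingers (a pinch) is rough.
- pointer_tip (a point): Tip of the lever's pointer, 92 mm from the ring's axis, 32 mm above the bench.
- rider (a joint): Angle of the rider about the ring's axis, with the same zero and sense as the ring: pointer and rider meet when both joints read the same. It stands between -0.6 and 0.35 at the start, is held by light friction only, and must stay where it stands.
- rider_mark (a point): The place that the pointer's tip must reach: 92 mm from the ring's axis, 2 mm in front of the inward point of the rider. The rider is a small dark steel block (12 x 16 mm, top 34 mm above the bench) clipped to the outside of the housing's rim, 102 to 118 mm from the axis, with a cone that points inward at the scale.
- lamp_key (a joint): Travel of the lamp key in m: 0 up, 0.006 fully down. It springs back; fully down takes 4 N.
- lamp_key_top (a point): Centre of the key's top face, 54 mm above the bench: a grey round key, 30 mm diameter, 9 mm proud of a black collar on the viewer's console; it is pressed straight down.
- specimen: Glass tube, 138 mm long, 10 mm thick, lying loose in the saddles on the viewer along the viewer's x axis, from about 49 mm on the scale side of the ring's axis to 89 mm beyond it, its top 56 mm above the bench. Origin: centre of its underside. It must stay there.
- crucible: Small pale ceramic crucible, 50 mm wide, 42 mm high, standing on the bench. Origin: centre of its underside. A bystander.
- empty_cup: Plain pale cup, 60 mm wide, 101 mm high, standing on the bench. Origin: centre of its underside. A bystander.
- wrench: Open-ended wrench, 168 x 34 x 8 mm, lying flat. Origin: centre of its underside. A bystander.
- hex_key: L-shaped hex key, 94 x 36 x 7 mm, lying flat. Origin: centre of its underside. A bystander.
- cap_bolt_3: Cap-head bolt standing on its head, 19 mm wide, 52 mm high. Origin: centre of its underside. A bystander.

How it is judged (in metres and radians):
On the way, in this order (a step that is already met when the one before it is completed fails the run):
1. the pointer rests tip to tip with the rider (horizontal distance between pointer_tip and rider_mark below 0.005 m and velocity of joint ring between -0.03 and 0.03 rad/s), for 0.2 s.
2. the lamp key is pressed fully down (value of joint lamp_key above 0.0045 m), for 0.05 s.
At the end, for the whole second after the job is handed in: The pointer's tip is within 5 mm of the rider's mark and the ring is at rest; the key has been pressed at least 4.5 mm after that and is up again; the rider has moved less than 6 mm, the glass tube less than 12 mm, the crucible, cup, wrench, hex key and bolt less than 20 mm (horizontal distance between pointer_tip and rider_mark below 0.005 m and velocity of joint ring between -0.02 and 0.02 rad/s and value of joint lamp_key below 0.001 m and distance of rider_mark from where it was at the start of the episode below 0.006 m and distance of specimen from where it was at the start of the episode below 0.012 m and linear speed of specimen below 0.02 m/s and distance of each of crucible, empty_cup, wrench, hex_key, cap_bolt_3 from where it was at the start of the episode below 0.02 m); the robot touches nothing.
It fails at once if the lever is pinched or forced (more than 15 N from the fingers) (contact force between the fingers and ring above 15 N).
It fails at once if the lamp key is pressed while the pointer is not at the rider (value of joint lamp_key above 0.003 m and not (horizontal distance between pointer_tip and rider_mark below 0.005 m)).
It fails at once if the rider is shifted (distance of rider_mark from where it was at the start of the episode above 0.006 m).
It fails at once if the glass tube is moved or lifted (distance of specimen from where it was at the start of the episode above 0.012 m).
It fails at once if a bystander is moved or lifted (distance of any of crucible, empty_cup, wrench, hex_key, cap_bolt_3 from where it was at the start of the episode above 0.02 m).
It also fails if it takes over 51 s, if anything falls off the work surface, if the arm or the gripper's body presses on something with over 40 N, if the wrist force passes 120 N, or if a joint passes its speed limit or range.

ROBOT

A 6-joint arm with a two-finger parallel gripper is mounted at the origin on a cart in front of the work surface, level with it; the furniture and walls round the work are solid. World frame = base frame: x ahead of the robot, y to its left, z up, the work surface at z = 0. Lengths are in m, angles in degrees, forces in N, time in s.
With the tool pointing down it reaches from about 0.4 to 0.825 m from the base axis. Payload 7 kg.
Tool frame: the origin (TCP) lies on the front face of the gripper's body, between the roots of the fingers; the fingertips stand 66 mm ahead of it and the grasp point (between the pads) lies 47 mm ahead of it (ctrl.grasp_offset is the z of the grasp point in the tool frame, in m); z points along the fingers, y is the direction in which the jaws open and shut (so a half turn about z gives the same grasp; the last joint's range is limited). The gripper opens to 88 mm and grips with 3 to 60 N. Pads are 19 mm wide; open, the fingers measure 130 mm over their backs; the gripper's body (78 mm by 193 mm) begins 47 mm behind the grasp point.
Start: joints at [85.778, 20.546, 0.682, 0, -70.136, -16.507], TCP at [0.239, 0.631, 0.292] pointing down, gripper open.
Joint ranges: [-176.03, 176.03], [-82.01, 121.73], [-58.28, 71.71], [-173.87, 95.51], [-174.79, -0.11], [-173.66, 173.66]. Speed limits (degrees/s): [136.94, 136.94, 172.46, 180, 180, 180].

INTERFACE

Orientations are given as [roll, pitch, yaw] about the fixed x, y, z axes, in that order (R = Rz(yaw) Ry(pitch) Rx(roll)).
In Python, from plant import ctrl gives the robot as it stands.
- The arm moves only by the shell command python3 -m creep 'ROWS'. ROWS is JSON, a list of rows, each a list of 7 numbers: the turn, a rotation vector about the tool's x, y, z in rad, then the shift along the tool's x, y, z in m, then the opening, from 0 (shut) to 1 (fully open). In form: [[wx, wy, wz, dx, dy, dz, grip], ...]. A call has 1 to 12 rows; each row is the pose to reach, as a shift and turn from the pose commanded when the call began, along the tool's axes at that moment; what a row does not reach only later rows make up. A row lasts 1/12 s, in which the tool goes at most 41.7 mm and 7.16 degrees, less where a joint would pass 70% of its speed; a pose out of reach is approached as far as the arm can. A call with a gripper value outside its range is refused whole. The fingers move at their own pace and stop on an object; the grip force is fixed at half the most. Time passes only in rows, so rows that repeat a pose let the fingers close. It gives the time, the measured TCP pose, the force and the opening at its end, in the units of the state.
- ctrl.get_obs(): the state, without advancing time (a new reading comes with each control period).
- ctrl.snapshot(name): name is "side" or "top" or "wrist"; returns the picture (480x640x3 uint8, blue, green, red); there is no depth.
- ctrl.camera_model(name): a dict with "K" (3x3 intrinsics, pixels), "distortion" ([k1, k2, p1, p2, k3] as OpenCV has them; the pictures are not rectified), "rvec" (rotation vector, rad) and "tvec" (3), from world to camera coordinates, as OpenCV has them. Camera axes: x right, y down, z forward; pixel columns grow to the right and rows downward; lengths in m; the calibration is good to about 2 mm. A picture is of the moment at which its call begins: read the wrist's pose just before it. camera_model takes no time and is no camera call; for the wrist camera it gives the pose at the moment of the call.
- ctrl.close_job(): hands the job in, once; it reports no verdict.
The state is a dict: "clock": time; "joint_pos": joint angles; "qvel": joint speeds; "tau": joint torques, N m; "tool_pos": TCP position; "orientation": TCP orientation; "force": force on the tool from outside, world axes, zero at the start; "moment": the same for the moment, N m; "opening": finger opening in m.
Only numpy, scipy, OpenCV 4.12 (cv2) and the standard library are available. Lean on these libraries where they do the work, as an engineer would, in place of code of your own. Each camera call takes 0.05 s, during which the arm holds its last target.

## Working session

There is one attempt and no reset: what is moved stays moved. The work goes in short steps, Python scripts to look and compute and a shell command to move; the robot and the scene stay as the last step left them, time stands still between calls to the robot, and variables do not carry over. Pictures are saved under pics/ and viewed, and the job is handed in when it is done.

```bash
mkdir -p pics; ls; python3 - <<'E'
from plant import ctrl
import cv2
o=ctrl.get_obs();print(o)
for n in("top","side","wrist"):
    m=ctrl.camera_model(n);print(n,m)
    cv2.imwrite(f"pics/{n}0.png",ctrl.snapshot(n))
E
```

```text
pics
{'clock': 0.0, 'joint_pos': array([ 8.57764467e+01,  2.05905720e+01,  6.31620304e-01, -2.11857210e-02,
       -7.01355853e+01, -1.65072545e+01]), 'qvel': array([-0.08921061, -0.01917379, -0.00152761,  0.06514155,  0.06979595,
        0.04047483]), 'tau': array([-1.84541437e-03, -5.82711983e+01,  2.93053079e+01,  6.99680284e+00,
        6.86382395e-03, -1.73519720e-04]), 'tool_pos': array([0.23880569, 0.63091632, 0.29121263]), 'orientation': array([ 1.79903700e+02, -7.76926440e-03, -2.07380166e+01]), 'force': array([ 0.78972669,  0.55000587, -0.22676358]), 'moment': array([0.03607447, 0.05871313, 0.03736856]), 'opening': 0.0877353674228873}
top {'K': array([[547.15634027,   0.        , 325.26591017],
       [  0.        , 547.15634027, 236.99337501],
       [  0.        ,   0.        ,   1.        ]]), 'distortion': array([-0.02575932,  0.        ,  0.        ,  0.        ,  0.        ]), 'rvec': array([ 2.10035813, -2.1168708 ,  0.17869376]), 'tvec': array([0.02209116, 0.60101106, 1.06919081])}
side {'K': array([[460.01453586,   0.        , 320.70209389],
       [  0.        , 460.01453586, 238.6165824 ],
       [  0.        ,   0.        ,   1.        ]]), 'distortion': array([-0.05909265,  0.        ,  0.        ,  0.        ,  0.        ]), 'rvec': array([ 2.0952427 , -0.65032861,  0.34941185]), 'tvec': array([-0.47239744,  0.25236236,  0.72453873])}
wrist {'K': array([[339.83002326,   0.        , 318.440456  ],
       [  0.        , 339.83002326, 237.04650252],
       [  0.        ,   0.        ,   1.        ]]), 'distortion': array([-0.0193036,  0.       ,  0.       ,  0.       ,  0.       ]), 'rvec': array([-1.68491094,  2.4400909 ,  0.33371663]), 'tvec': array([ 0.67394541, -0.03352588,  0.39137275])}
```

View pics/top0.png

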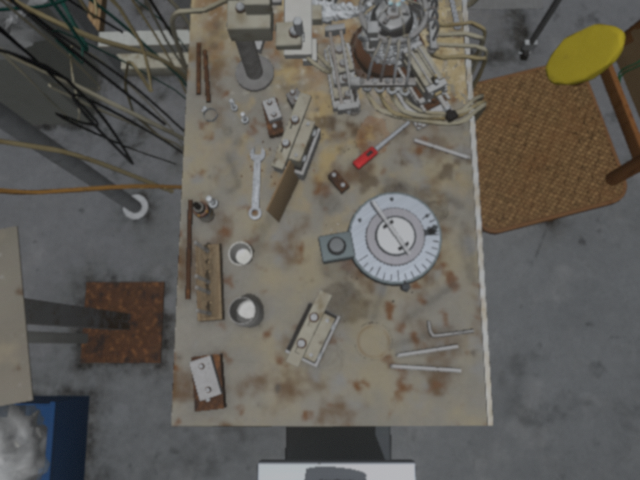

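View pics/side0.png

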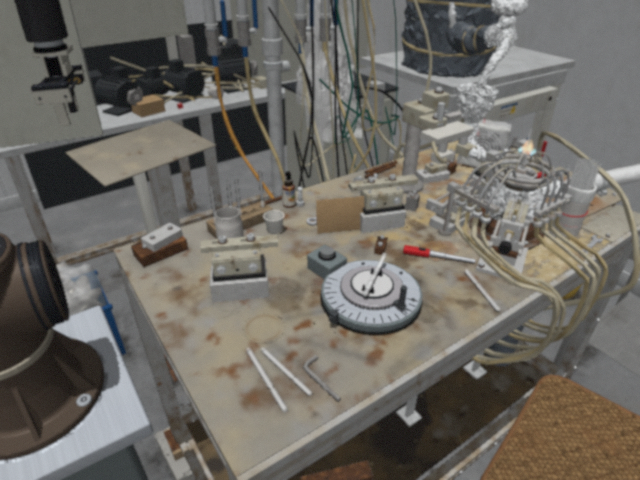

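View pics/wrist0.png

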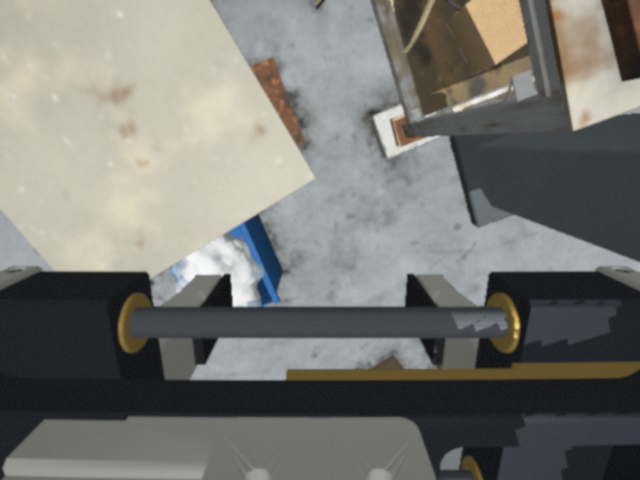

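```bash
python3 - <<'E'
import cv2
a=cv2.imread("pics/top0.png")[185:300,310:450]
cv2.imwrite("pics/top0c.png",cv2.resize(a,None,fx=5.2,fy=5.2,interpolation=cv2.INTER_CUBIC))
a=cv2.imread("pics/side0.png")[235:340,300:430]
cv2.imwrite("pics/side0c.png",cv2.resize(a,None,fx=5.5,fy=5.5,interpolation=cv2.INTER_CUBIC))
E
```

```text
(no output)
```

View pics/top0c.png

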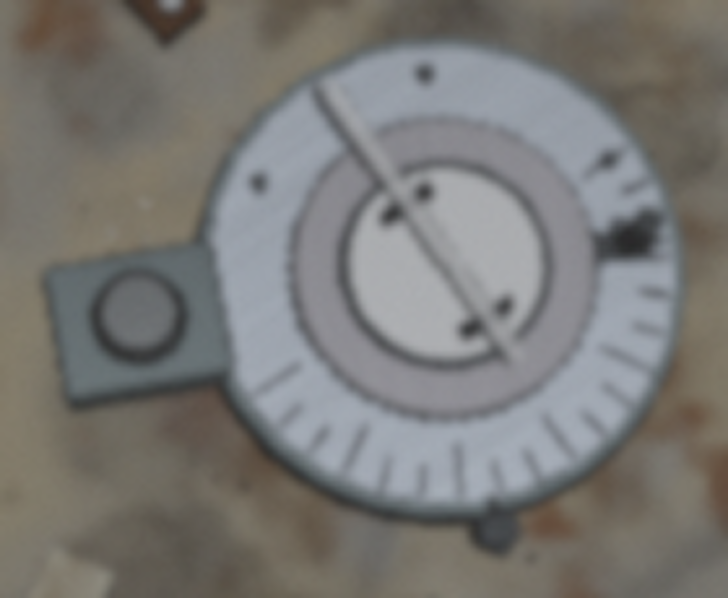

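View pics/side0c.png

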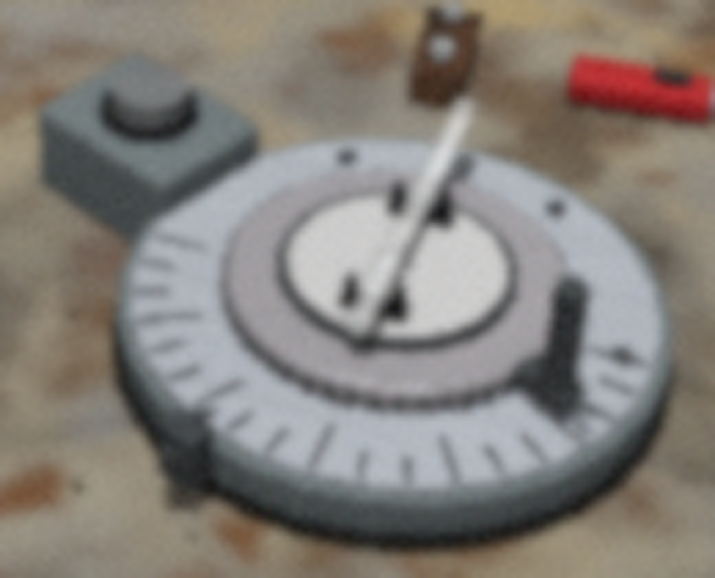

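```bash
cat > h.py <<'E'
from plant import ctrl
import cv2, numpy as np
def ray(m,uv):
    p=cv2.undistortPoints(np.array([[uv]],float),m['K'],m['distortion'])[0,0]
    R=cv2.Rodrigues(m['rvec'])[0]; c=-R.T@m['tvec']; return c,R.T@np.array([p[0],p[1],1])
def px(m,uv,z):
    c,d=ray(m,uv); return c+d*(z-c[2])/d[2]
def proj(m,P): return cv2.projectPoints(np.atleast_2d(np.array(P,float)),m['rvec'],m['tvec'],m['K'],m['distortion'])[0][:,0]
E
python3 - <<'E'
from h import *
np.set_printoptions(precision=4,suppress=True)
t=ctrl.camera_model("top");s=ctrl.camera_model("side")
T=lambda u,v:((u+.5)/5.2-.5+310,(v+.5)/5.2-.5+185)
S=lambda u,v:((u+.5)/5.5-.5+300,(v+.5)/5.5-.5+235)
c=px(t,T(446,263),.04);c2=px(s,S(398,264),.04);print("c",c,c2)
k=px(t,T(138,313),.054);k2=px(s,S(150,93),.054);print("key",k,k2)
r=px(t,T(494,530),.034);r2=px(s,S(188,430),.034);print("rider",r,r2)
a=px(t,T(515,355),.051);b=px(t,T(328,90),.051);print("tube",a,b,np.linalg.norm(a-b))
yaw=np.arctan2(*(b-a)[1::-1]);print("yaw",yaw)
print("key exp yaw",np.arctan2(*(k-c)[1::-1])-np.arctan2(115,50))
for q,cc in((r,c),(r2,c2)):
    d=(q-cc);print("rider q",np.arctan2(-d[1],-d[0])-yaw,np.hypot(*d[:2]))
for p,cc in((px(t,T(650,225),.08),c),(px(s,S(573,288),.08),c2)):
    d=p-cc;print("post",p,np.arctan2(-d[1],-d[0])-yaw,np.hypot(*d[:2]))
print(np.array([0,0,0])-0, "bystanders near")
for n,(u,v,z) in dict(crucL=(240,253,.042),cup=(247,310,.1)).items(): print(n,px(t,(u,v),z))
E
```

```text
c [ 0.6072 -0.1288  0.04  ] [ 0.6074 -0.1285  0.04  ]
key [ 0.5855 -0.0048  0.054 ] [ 0.5828 -0.0097  0.054 ]
rider [ 0.5001 -0.1453  0.034 ] [ 0.4995 -0.1498  0.034 ]
tube [ 0.5676 -0.1538  0.051 ] [ 0.6766 -0.0823  0.051 ] 0.13035724986615957
yaw 0.5803066146082247
key exp yaw 0.5836373363926937
rider q -0.4278921426039701 0.10831331197445755
rider q -0.3850559975531262 0.10995901504308042
post [ 0.6135 -0.2041  0.08  ] 1.0738985371054788 0.07554705990641089
post [ 0.614  -0.2058  0.08  ] 1.075930630320756 0.07760893879796607
[0 0 0] bystanders near
crucL [0.5722 0.1962 0.042 ]
cup [0.4501 0.1692 0.1   ]
```

```bash
cat >> h.py <<'E'
from scipy.spatial.transform import Rotation as Ro
np.set_printoptions(precision=4,suppress=True)
def tool():
    o=ctrl.get_obs(); return o,Ro.from_euler('xyz',o['orientation'],degrees=True),o['tool_pos']
def step(pos,rpy,base=None):
    o,R,p=tool()
    if base is not None: p=np.array(base[0]);R=Ro.from_euler('xyz',base[1],degrees=True)
    w=(R.inv()*Ro.from_euler('xyz',rpy,degrees=True)).as_rotvec(); return np.r_[w,R.inv().apply(np.array(pos)-p)]
E
python3 - <<'E'
from h import *
o,R,p=tool();m=ctrl.camera_model("wrist");Rc=cv2.Rodrigues(m['rvec'])[0]
c=-Rc.T@m['tvec'];print("cam in tool",R.inv().apply(c-p)); print("cam axes in tool",R.inv().apply(Rc))
print(step([.6,-.03,.32],[180,0,-20.74]),step([.645,-.2,.29],[180,0,5]))
E
```

```text
cam in tool [ 0.0735 -0.0002 -0.0926]
cam axes in tool [[ 0.0002  1.     -0.0014]
 [-0.9627 -0.0002 -0.2705]
 [-0.2705  0.0013  0.9627]]
[ 0.0012 -0.0002  0.0001  0.5718  0.4904 -0.0279] [ 0.0012  0.0001 -0.4492  0.6741  0.6334  0.0023]
```

```bash
python3 - <<'E'
from h import *
print(step([.59,-.04,.30],[180,0,-85]))
E
```

```text
[ 0.001  -0.0008  1.1216  0.566   0.5033 -0.0078]
```

```bash
python3 -m creep '[[0,0,1.12,0.566,0.503,-0.008,0],[0,0,1.12,0.566,0.503,-0.008,0],[0,0,1.12,0.566,0.503,-0.008,0],[0,0,1.12,0.566,0.503,-0.008,0],[0,0,1.12,0.566,0.503,-0.008,0],[0,0,1.12,0.566,0.503,-0.008,0],[0,0,1.12,0.566,0.503,-0.008,0],[0,0,1.12,0.566,0.503,-0.008,0],[0,0,1.12,0.566,0.503,-0.008,0],[0,0,1.12,0.566,0.503,-0.008,0],[0,0,1.12,0.566,0.503,-0.008,0],[0,0,1.12,0.566,0.503,-0.008,0]]'; python3 - <<'E'
from h import *
print(step([.59,-.04,.30],[180,0,-85]))
E
```

```text
clock: 1.15
tool_pos: [0.4712, 0.1864, 0.2977]
orientation: [-180.0, 0.0, -84.9]
force: [0.8, 0.6, 0.2]
opening: 0.0131
[-0.0003  0.0004  0.002   0.2361 -0.0981 -0.0024]
```

```bash
python3 -m creep '[[0,0,0,0.236,-0.098,-0.002,0],[0,0,0,0.236,-0.098,-0.002,0],[0,0,0,0.236,-0.098,-0.002,0],[0,0,0,0.236,-0.098,-0.002,0],[0,0,0,0.236,-0.098,-0.002,0],[0,0,0,0.236,-0.098,-0.002,0],[0,0,0,0.236,-0.098,-0.002,0],[0,0,0,0.236,-0.098,-0.002,0],[0,0,0,0.236,-0.098,-0.002,0]]'; python3 - <<'E'
from h import *
print(step([.59,-.04,.30],[180,0,-85]))
m=ctrl.camera_model("wrist");print(ctrl.get_obs()['joint_pos'])
cv2.imwrite("pics/w1.png",ctrl.snapshot("wrist"))
import json;json.dump({k:np.array(v).tolist() for k,v in m.items()},open("w1.json","w"))
E
```

```text
clock: 1.9
tool_pos: [0.5893, -0.0386, 0.2988]
orientation: [179.9, 0.0, -85.0]
force: [-0.3, 0.2, -0.5]
opening: 0.0006
[ 0.0012  0.0001 -0.0001  0.0015 -0.0006 -0.0012]
[ 15.1976  12.4453  -9.7297  -0.0174 -67.8912 -10.1972]
```

View pics/w1.png

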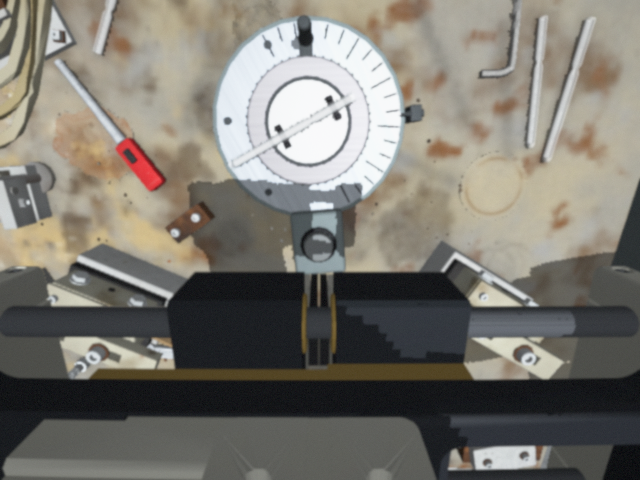

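```bash
python3 - <<'E'
import cv2
I=cv2.imread("pics/w1.png")
cv2.imwrite("pics/w1a.png",cv2.resize(I[10:220,205:435],None,fx=3.4,fy=2.8*3.4/3.4 if 0 else 2.8,interpolation=cv2.INTER_CUBIC) if 0 else cv2.resize(I[10:200,205:435],None,fx=3.1,fy=3.1,interpolation=cv2.INTER_CUBIC))
cv2.imwrite("pics/w1b.png",cv2.resize(I[200:380,260:380],None,fx=3.2,fy=3.2,interpolation=cv2.INTER_CUBIC))
E
```

```text
(no output)
```

View pics/w1a.png

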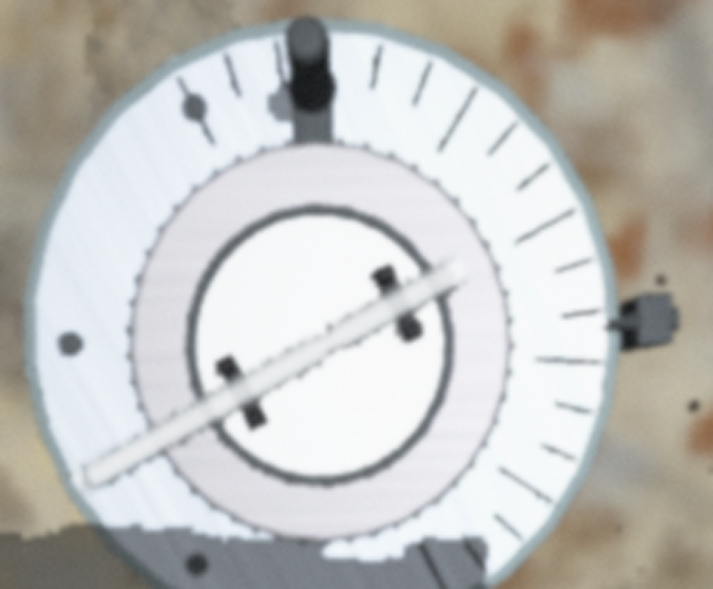

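View pics/w1b.png

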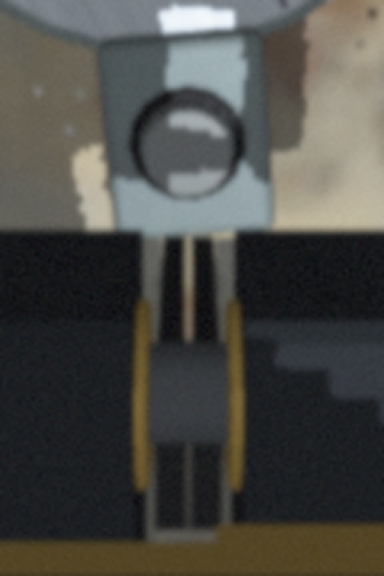

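```bash
python3 - <<'E'
from h import *
import json
m={k:np.array(v) for k,v in json.load(open("w1.json")).items()}
W=lambda u,v:((u+.5)/3.1-.5+205,(v+.5)/3.1-.5+10)
c=px(m,W(320,343),.04);print("c",c)
a=px(m,W(458,268),.051);b=px(m,W(90,476),.051);yaw=np.arctan2(*(b-a)[1::-1]);print("tube yaw",yaw,np.linalg.norm(a-b))
k=px(m,((187+.5)/3.2+259.5,(145+.5)/3.2+199.5),.054);print("key",k,"yaw",np.arctan2(*(k-c)[1::-1])-np.arctan2(115,50))
def q(P):
    d=P-c;return np.angle(np.exp(1j*(np.arctan2(-d[1],-d[0])-yaw))),np.hypot(*d[:2])
print("rider tip",q(px(m,W(611,325),.030)),"block",q(px(m,W(659,319),.034)))
print("post top",q(px(m,W(306,35),.08)),"post base",q(px(m,W(314,90),.036)),px(m,W(306,35),.08))
for u,v in [(570,359),(545,226),(458,120),(377,67),(525,485)]: print("tick",np.degrees(q(px(m,W(u,v),.024))[0]))
E
```

```text
c [ 0.6079 -0.1309  0.04  ]
tube yaw 0.5783988367359592 0.13040939498925835
key [ 0.5872 -0.0086  0.054 ] yaw 0.5779705562198951
rider tip (np.float64(-0.4244743470504616), np.float64(0.0944785056514162)) block (np.float64(-0.41876431256328206), np.float64(0.10895129255357215))
post top (np.float64(1.105932073157991), np.float64(0.07471961079574524)) post base (np.float64(1.0982603483494253), np.float64(0.07328102663088851)) [ 0.6164 -0.2051  0.08  ]
tick -30.923945094721503
tick -1.0982169089674167
tick 29.191001834974244
tick 49.646910745013535
tick -61.23599964081827
```

```bash
python3 - <<'E'
from h import *
print(step([.645,-.203,.19],[180,0,-84.2]),step([.645,-.203,.121],[180,0,-84.2]))
E
```

```text
[ 0.0008  0.0001 -0.0127  0.1695 -0.0412  0.109 ] [ 0.0008  0.0001 -0.0127  0.1695 -0.0412  0.178 ]
```

```bash
python3 -m creep '[[0,0,-0.013,0.04,-0.010,0.02,0],[0,0,-0.013,0.08,-0.020,0.04,0],[0,0,-0.013,0.11,-0.028,0.06,0],[0,0,-0.013,0.14,-0.036,0.08,0],[0,0,-0.013,0.170,-0.042,0.109,0],[0,0,-0.013,0.170,-0.042,0.109,0],[0,0,-0.013,0.170,-0.042,0.135,0],[0,0,-0.013,0.170,-0.042,0.160,0],[0,0,-0.013,0.170,-0.042,0.178,0],[0,0,-0.013,0.170,-0.042,0.178,0],[0,0,-0.013,0.170,-0.042,0.178,0]]'; python3 - <<'E'
from h import *
o=ctrl.get_obs();print(o['tool_pos'],o['orientation'],o['force'])
cv2.imwrite("pics/w2.png",ctrl.snapshot("wrist"))
E
```

```text
clock: 2.87
tool_pos: [0.6462, -0.2021, 0.1213]
orientation: [179.9, 0.0, -84.0]
force: [0.1, -0.1, 0.8]
opening: 0.0003
[ 0.6462 -0.2021  0.1213] [179.9019   0.0027 -84.0466] [ 0.1037 -0.0714  0.808 ]
```

View pics/w2.png

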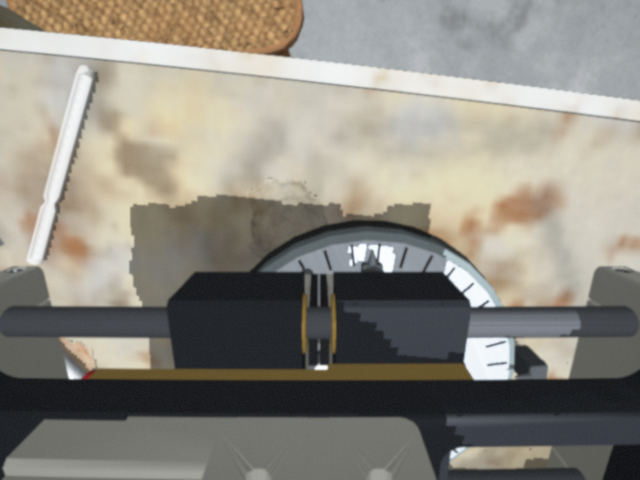

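```bash
cat >> h.py <<'E'
C=np.array([.6077,-.130])
def arc(phi,h,z=.121):
    f=np.radians(phi);r=np.array([np.cos(f),np.sin(f)]);t=np.array([-r[1],r[0]])
    P=C+.076*r+h*t; return [P[0],P[1],z],[180,0,phi-360]
def rows(L):
    for phi,h in L:
        v=step(*arc(phi,h)); print(phi,h,v.round(4).tolist())
E
python3 - <<'E'
from h import *
rows([(275.8,25),(275.8,20),(275.8,17),(275.8,15),(275.8,13),(274,13),(272,13),(270,13),(268,13),(266,13)])
E
```

```text
275.8 25 [-0.0008, -0.0005, 0.0027, 0.0682, -24.968, 0.0224]
275.8 20 [-0.0008, -0.0005, 0.0027, 0.0545, -19.968, 0.0182]
275.8 17 [-0.0008, -0.0005, 0.0027, 0.0463, -16.968, 0.0158]
275.8 15 [-0.0008, -0.0005, 0.0027, 0.0409, -14.968, 0.0141]
275.8 13 [-0.0008, -0.0005, 0.0027, 0.0354, -12.968, 0.0124]
274 13 [-0.0008, -0.0005, 0.0341, 0.4437, -12.9581, 0.0126]
272 13 [-0.0008, -0.0005, 0.0691, 0.8967, -12.9321, 0.0129]
270 13 [-0.0009, -0.0005, 0.104, 1.3485, -12.8902, 0.0131]
268 13 [-0.0009, -0.0005, 0.1389, 1.7986, -12.8326, 0.0133]
266 13 [-0.0009, -0.0005, 0.1738, 2.2465, -12.7594, 0.0134]
```

Units slip (h in mm); use metres.

```bash
sed -i 's/+h\*t/+h\/1000*t/' h.py; python3 - <<'E'
from h import *
rows([(275.8,25),(275.8,20),(275.8,17),(275.8,15),(275.8,13),(274,13),(272,13),(270,13),(268,13),(266,13)])
E
```

```text
275.8 25 [-0.0008, -0.0005, 0.0027, -0.0001, 0.0069, 0.0017]
275.8 20 [-0.0008, -0.0005, 0.0027, -0.0001, 0.0119, 0.0017]
275.8 17 [-0.0008, -0.0005, 0.0027, -0.0001, 0.0149, 0.0017]
275.8 15 [-0.0008, -0.0005, 0.0027, -0.0001, 0.0169, 0.0016]
275.8 13 [-0.0008, -0.0005, 0.0027, -0.0001, 0.0189, 0.0016]
274 13 [-0.0008, -0.0005, 0.0341, 0.0003, 0.0213, 0.0016]
272 13 [-0.0008, -0.0005, 0.0691, 0.0006, 0.024, 0.0016]
270 13 [-0.0009, -0.0005, 0.104, 0.0008, 0.0266, 0.0016]
268 13 [-0.0009, -0.0005, 0.1389, 0.0009, 0.0293, 0.0016]
266 13 [-0.0009, -0.0005, 0.1738, 0.001, 0.032, 0.0016]
```

```bash
python3 -m creep '[[0,0,0.003,0,0.007,0,0],[0,0,0.003,0,0.012,0,0],[0,0,0.003,0,0.015,0,0],[0,0,0.003,0,0.017,0,0],[0,0,0.003,0,0.019,0,0],[0,0,0.034,0,0.0213,0,0],[0,0,0.069,0.0005,0.024,0,0],[0,0,0.104,0.001,0.0266,0,0],[0,0,0.139,0.001,0.0293,0,0],[0,0,0.174,0.001,0.032,0,0],[0,0,0.174,0.001,0.032,0,0]]'; python3 - <<'E'
from h import *
o=ctrl.get_obs();print(o['tool_pos'],o['orientation'],o['force'])
cv2.imwrite("pics/w3.png",ctrl.snapshot("wrist"));cv2.imwrite("pics/s3.png",cv2.resize(ctrl.snapshot("side")[180:360,260:480],None,fx=3,fy=3))
E
```

```text
clock: 3.83
tool_pos: [0.6147, -0.2081, 0.1221]
orientation: [-179.9, -0.0, -94.2]
force: [0.6, 0.6, 1.4]
opening: 0.0003
[ 0.6147 -0.2081  0.1221] [-179.9437   -0.0071  -94.2252] [0.5794 0.6031 1.4459]
```

View pics/w3.png

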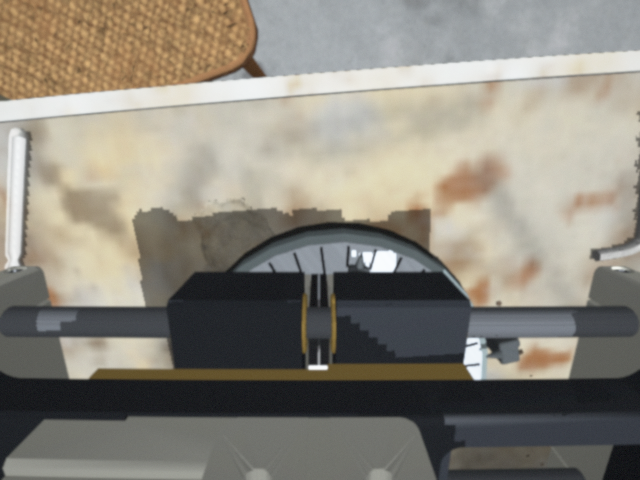

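View pics/s3.png

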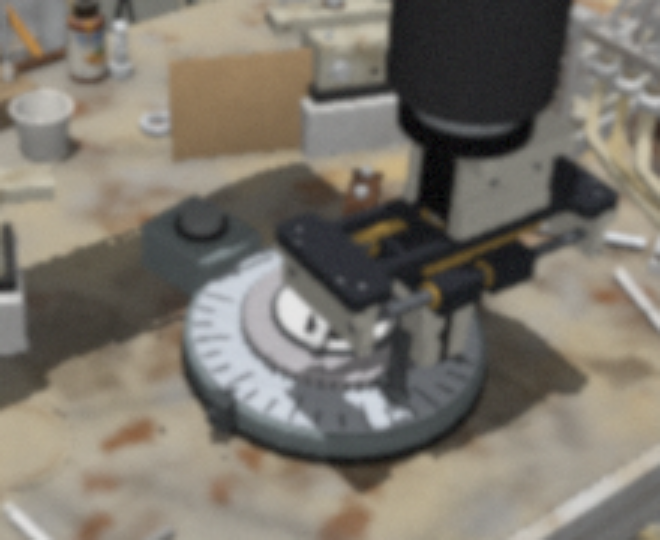

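```bash
python3 - <<'E'
import cv2
I=cv2.imread("pics/w3.png")
cv2.imwrite("pics/w3a.png",cv2.resize(I[215:300,230:430],None,fx=4,fy=4,interpolation=cv2.INTER_CUBIC))
E
```

```text
(no output)
```

View pics/w3a.png

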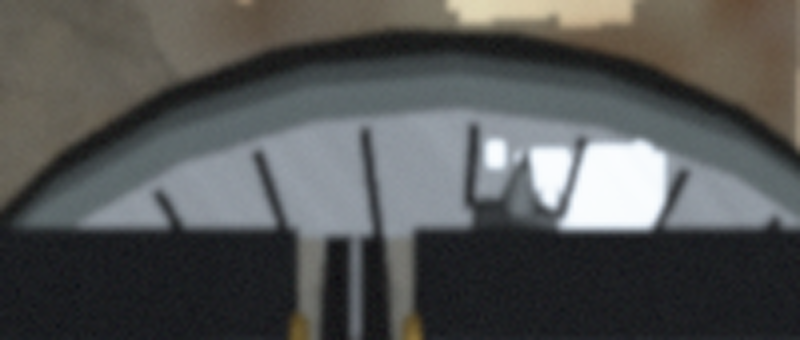

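```bash
python3 - <<'E'
from h import *
m=ctrl.camera_model("wrist")
def pol(P):
    d=P[:2]-C;return np.degrees(np.arctan2(d[1],d[0]))%360,np.hypot(*d)
P=px(m,(360,253.5),.032);print(P,pol(P));
o,R,p=tool();ph,_=pol(P);f=np.radians(ph);post=C+.076*np.array([np.cos(f),np.sin(f)]);print(R.inv().apply(np.r_[post,.08]-p))
E
```

```text
[ 0.5911 -0.2185  0.032 ] (np.float64(259.3655295888476), np.float64(0.09008070872523169))
[-0.0018  0.0213  0.0418]
```

```bash
python3 - <<'E'
from h import *
rows([(258.5,21),(256,21),(253,21),(250,21),(247,21),(244,21),(241,21),(238,21),(235,21),(232,21),(229.5,21),(229.5,21)])
E
```

```text
258.5 21 [-0.0005, -0.0001, 0.1298, 0.0008, 0.0016, 0.0008]
256 21 [-0.0005, -0.0001, 0.1734, 0.0012, 0.005, 0.0008]
253 21 [-0.0005, -0.0001, 0.2258, 0.0015, 0.0091, 0.0008]
250 21 [-0.0005, -0.0001, 0.2781, 0.0015, 0.0133, 0.0008]
247 21 [-0.0005, -0.0, 0.3305, 0.0014, 0.0174, 0.0008]
244 21 [-0.0005, -0.0, 0.3828, 0.001, 0.0215, 0.0008]
241 21 [-0.0005, -0.0, 0.4352, 0.0005, 0.0256, 0.0008]
238 21 [-0.0005, -0.0, 0.4876, -0.0003, 0.0296, 0.0008]
235 21 [-0.0005, 0.0, 0.5399, -0.0013, 0.0336, 0.0008]
232 21 [-0.0005, 0.0, 0.5923, -0.0025, 0.0376, 0.0008]
229.5 21 [-0.0005, 0.0, 0.6359, -0.0037, 0.0408, 0.0008]
229.5 21 [-0.0005, 0.0, 0.6359, -0.0037, 0.0408, 0.0008]
```

```bash
python3 -m creep '[[0,0,0.08,0.001,0.001,0,0],[0,0,0.15,0.001,0.004,0,0],[0,0,0.225,0.0015,0.009,0,0],[0,0,0.278,0.0015,0.0133,0,0],[0,0,0.330,0.0014,0.0174,0,0],[0,0,0.383,0.001,0.0215,0,0],[0,0,0.435,0.0005,0.0256,0,0],[0,0,0.488,0,0.0296,0,0],[0,0,0.540,-0.0013,0.0336,0,0],[0,0,0.592,-0.0025,0.0376,0,0],[0,0,0.636,-0.0037,0.0408,0,0],[0,0,0.636,-0.0037,0.0408,0,0]]'; python3 - <<'E'
from h import *
o=ctrl.get_obs();print(o['tool_pos'],o['orientation'],o['force'])
I=ctrl.snapshot("wrist");cv2.imwrite("pics/w4a.png",cv2.resize(I[160:300,220:520],None,fx=2.6,fy=2.6,interpolation=cv2.INTER_CUBIC))
rows([(228,21),(225,21),(222,21),(219,21),(216,21),(213,21),(210,21),(207,21),(204,21),(202,21),(200,21),(200,21)])
E
```

```text
clock: 4.93
tool_pos: [0.5735, -0.2014, 0.1214]
orientation: [180.0, -0.0, -130.6]
force: [0.6, -1.6, 0.8]
opening: 0.0003
[ 0.5735 -0.2014  0.1214] [ 179.9627   -0.0448 -130.633 ] [ 0.6188 -1.6031  0.806 ]
228 21 [0.0008, -0.0007, 0.0264, 0.0002, 0.0015, 0.0003]
225 21 [0.0007, -0.0007, 0.0788, 0.0011, 0.0055, 0.0003]
222 21 [0.0007, -0.0007, 0.1311, 0.0018, 0.0096, 0.0003]
219 21 [0.0007, -0.0007, 0.1835, 0.0022, 0.0137, 0.0003]
216 21 [0.0007, -0.0007, 0.2359, 0.0025, 0.0178, 0.0003]
213 21 [0.0007, -0.0008, 0.2882, 0.0025, 0.022, 0.0003]
210 21 [0.0007, -0.0008, 0.3406, 0.0023, 0.0261, 0.0003]
207 21 [0.0006, -0.0008, 0.3929, 0.0019, 0.0302, 0.0003]
204 21 [0.0006, -0.0008, 0.4453, 0.0013, 0.0343, 0.0004]
202 21 [0.0006, -0.0008, 0.4802, 0.0008, 0.037, 0.0004]
200 21 [0.0006, -0.0008, 0.5151, 0.0002, 0.0396, 0.0004]
200 21 [0.0006, -0.0008, 0.5151, 0.0002, 0.0396, 0.0004]
```

View pics/w4a.png

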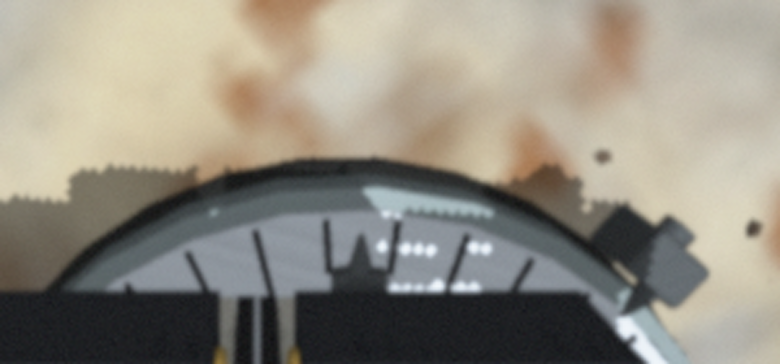

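```bash
cat >> h.py <<'E'
def pol(P):
    d=P[:2]-C;return np.degrees(np.arctan2(d[1],d[0]))%360,np.hypot(*d)
E
python3 - <<'E'
from h import *
m=ctrl.camera_model("wrist")
f=lambda u,v:((u+.5)/2.6-.5+220,(v+.5)/2.6-.5+160)
for u,v in((362,236),(631,302)): print(pol(px(m,f(u,v),.032)))
for u,v in((327,222),(255,235),(397,222),(467,238)): print(pol(px(m,f(u,v),.024)))
E
```

```text
(np.float64(228.38452823691333), np.float64(0.09013548015995936))
(np.float64(189.82529393337325), np.float64(0.09711331375301548))
(np.float64(232.79003658820307), np.float64(0.09099291181077955))
(np.float64(243.2074610668712), np.float64(0.09034338539057585))
(np.float64(222.89094489843228), np.float64(0.0914552128521362))
(np.float64(212.5462700774163), np.float64(0.09102424264029925))
```

```bash
python3 -m creep '[[0,0,0.026,0,0.0015,0,0],[0,0,0.079,0.001,0.0055,0,0],[0,0,0.131,0.0018,0.0096,0,0],[0,0,0.183,0.0022,0.0137,0,0],[0,0,0.236,0.0025,0.0178,0,0],[0,0,0.288,0.0025,0.022,0,0],[0,0,0.340,0.0023,0.0261,0,0],[0,0,0.393,0.0019,0.0302,0,0],[0,0,0.445,0.0013,0.0343,0,0],[0,0,0.480,0.0008,0.037,0,0],[0,0,0.515,0,0.0396,0,0],[0,0,0.515,0,0.0396,0,0]]'; python3 - <<'E'
from h import *
o=ctrl.get_obs();print(o['tool_pos'],o['orientation'],o['force'])
I=ctrl.snapshot("wrist");cv2.imwrite("pics/w5a.png",cv2.resize(I[160:300,220:520],None,fx=2.6,fy=2.6,interpolation=cv2.INTER_CUBIC))
rows([(198,21),(196,21),(195,21),(194,21),(193,21),(192,21),(191,21),(190,21),(189,21)])
E
```

```text
clock: 5.98
tool_pos: [0.5435, -0.1754, 0.1212]
orientation: [180.0, -0.1, -160.0]
force: [0.9, -1.6, 0.3]
opening: 0.0004
[ 0.5435 -0.1754  0.1212] [ 179.9698   -0.086  -160.047 ] [ 0.8648 -1.624   0.2934]
198 21 [0.0005, -0.001, 0.0359, 0.0011, 0.0025, 0.0002]
196 21 [0.0005, -0.001, 0.0708, 0.0017, 0.0052, 0.0002]
195 21 [0.0004, -0.001, 0.0883, 0.0019, 0.0065, 0.0002]
194 21 [0.0004, -0.0011, 0.1057, 0.0022, 0.0079, 0.0002]
193 21 [0.0004, -0.0011, 0.1232, 0.0024, 0.0093, 0.0002]
192 21 [0.0004, -0.0011, 0.1406, 0.0026, 0.0106, 0.0002]
191 21 [0.0004, -0.0011, 0.1581, 0.0027, 0.012, 0.0002]
190 21 [0.0004, -0.0011, 0.1755, 0.0029, 0.0134, 0.0002]
189 21 [0.0004, -0.0011, 0.193, 0.003, 0.0147, 0.0002]
```

View pics/w5a.png

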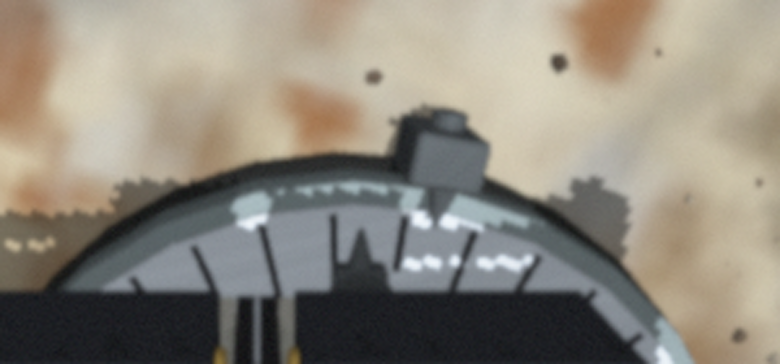

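```bash
python3 - <<'E'
from h import *
m=ctrl.camera_model("wrist")
f=lambda u,v:((u+.5)/2.6-.5+220,(v+.5)/2.6-.5+160)
for u,v in((362,232),(436,222)): print(pol(px(m,f(u,v),.032)))
E
```

```text
(np.float64(199.0379161449424), np.float64(0.09014641246103111))
(np.float64(189.34767435858967), np.float64(0.09402987663745581))
```

```bash
python3 -m creep '[[0,0,0.02,0.0006,0.0012,0,0],[0,0,0.05,0.0012,0.0036,0,0],[0,0,0.08,0.0018,0.0059,0,0],[0,0,0.11,0.0022,0.0083,0,0],[0,0,0.13,0.0024,0.0098,0,0],[0,0,0.15,0.0026,0.0114,0,0],[0,0,0.16,0.0027,0.0122,0,0],[0,0,0.167,0.0028,0.0128,0,0],[0,0,0.167,0.0028,0.0128,0,0],[0,0,0.167,0.0028,0.0128,0,0]]'; python3 - <<'E'
from h import *
o=ctrl.get_obs();print(o['tool_pos'],o['orientation'],o['force'])
I=ctrl.snapshot("wrist");cv2.imwrite("pics/w6a.png",cv2.resize(I[160:300,220:520],None,fx=2.6,fy=2.6,interpolation=cv2.INTER_CUBIC))
E
```

```text
clock: 6.87
tool_pos: [0.5372, -0.1643, 0.1214]
orientation: [180.0, -0.0, -169.6]
force: [-0.8, 0.1, -0.5]
opening: 0.0004
[ 0.5372 -0.1643  0.1214] [ 179.9947   -0.0025 -169.6161] [-0.8252  0.0824 -0.5412]
```

View pics/w6a.png

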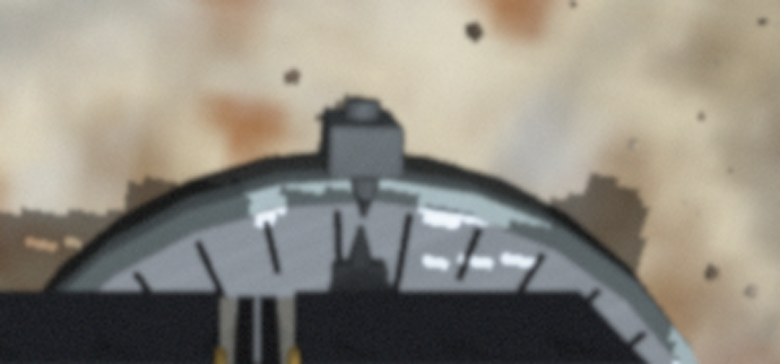

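```bash
python3 -m creep '[[0,0,0,0,-0.003,0,0],[0,0,0,0,-0.01,0,0],[0,0,0,0,-0.02,0,0],[0,0,0,0,-0.02,-0.03,0],[0,0,0,0,-0.02,-0.06,0],[0,0,0,0,-0.02,-0.1,0],[0,0,0,0,-0.02,-0.13,0],[0,0,0,-0.03,-0.02,-0.15,0],[0,0,0,-0.06,-0.02,-0.15,0],[0,0,0,-0.06,-0.02,-0.15,0]]'; python3 - <<'E'
from h import *
o=ctrl.get_obs();print(o['tool_pos'],o['orientation'],o['force'])
I=ctrl.snapshot("wrist");cv2.imwrite("pics/w7.png",I)
for p in([.5868,-.007,.2],[.5868,-.007,.1135]):print(step(p,[180,0,-170]))
E
```

```text
clock: 7.75
tool_pos: [0.6044, -0.1736, 0.2731]
orientation: [-179.9, 0.3, -169.6]
force: [0.3, 0.3, -0.9]
opening: 0.0004
[ 0.6044 -0.1736  0.2731] [-179.9123    0.2713 -169.6031] [ 0.2939  0.2809 -0.9158]
[-0.0002  0.0013  0.0065 -0.015   0.1667  0.0715]
[-0.0002  0.0013  0.0065 -0.0149  0.1667  0.158 ]
```

View pics/w7.png

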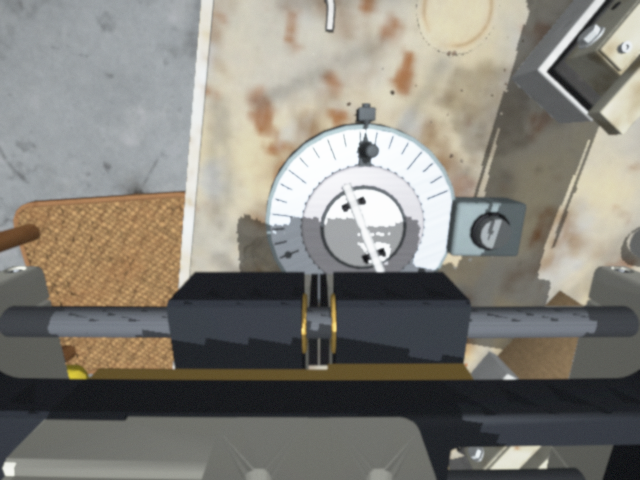

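```bash
python3 - <<'E'
from h import *
I=cv2.imread("pics/w7.png")
cv2.imwrite("pics/w7a.png",cv2.resize(I[90:190,310:430],None,fx=5.5,fy=5.5,interpolation=cv2.INTER_CUBIC))
m=ctrl.camera_model("wrist")
print(px(m,(490,232),.054))
E
```

```text
[ 0.5826 -0.0123  0.054 ]
```

View pics/w7a.png

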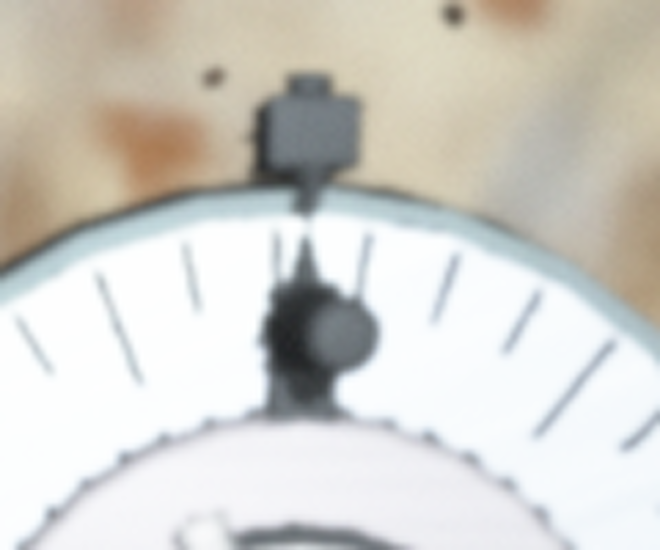

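```bash
python3 -m creep '[[0,0,0,-0.004,0.04,0,0],[0,0,0,-0.008,0.08,0.02,0],[0,0,0,-0.012,0.12,0.04,0],[0,0,0,-0.014,0.15,0.06,0],[0,0,0,-0.014,0.166,0.08,0],[0,0,0,-0.014,0.166,0.10,0],[0,0,0,-0.014,0.166,0.12,0],[0,0,0,-0.014,0.166,0.135,0],[0,0,0,-0.014,0.166,0.140,0],[0,0,0,-0.014,0.166,0.140,0],[0,0,0,-0.014,0.166,0.140,0]]'; python3 - <<'E'
from h import *
o=ctrl.get_obs();print(o['tool_pos'],o['orientation'],o['force'])
cv2.imwrite("pics/s8.png",cv2.resize(ctrl.snapshot("side")[180:360,260:480],None,fx=3.4,fy=3.4))
I=ctrl.snapshot("wrist");cv2.imwrite("pics/w8.png",I)
print(step([.586,-.0075,.1135],[180,0,-170]))
E
```

```text
clock: 8.72
tool_pos: [0.5839, -0.008, 0.1317]
orientation: [-180.0, -0.0, -169.7]
force: [0.2, -0.4, -1.6]
opening: 0.0004
[ 0.5839 -0.008   0.1317] [-179.9862   -0.0094 -169.6584] [ 0.1878 -0.4355 -1.5599]
[ 0.      0.0017  0.006  -0.0016 -0.0001  0.0191]
```

View pics/s8.png

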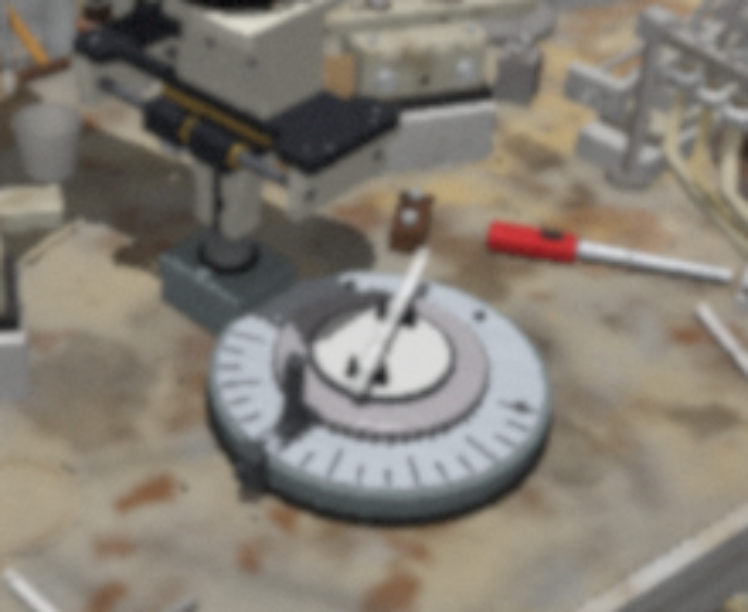

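View pics/w8.png

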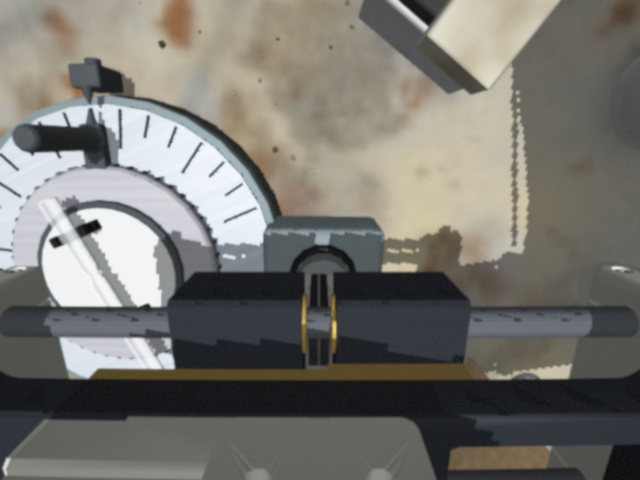

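```bash
python3 -m creep '[[0,0,0,0,0,0.006,0],[0,0,0,0,0,0.010,0],[0,0,0,0,0,0.014,0],[0,0,0,0,0,0.017,0],[0,0,0,0,0,0.019,0],[0,0,0,0,0,0.0195,0],[0,0,0,0,0,0.0195,0],[0,0,0,0,0,0.0195,0],[0,0,0,0,0,0.0195,0]]'; python3 - <<'E'
from h import *
o=ctrl.get_obs();print(o['tool_pos'],o['force'])
E
```

```text
clock: 9.57
tool_pos: [0.584, -0.0074, 0.1133]
orientation: [-180.0, 0.0, -169.6]
force: [-5.1, 0.1, 14.2]
opening: 0.0008
[ 0.584  -0.0074  0.1133] [-5.1486  0.116  14.2122]
```

```bash
python3 -m creep '[[0,0,0,0,0,-0.003,0],[0,0,0,0,0,-0.008,0],[0,0,0,0,0,-0.02,0],[0,0,0,0,0,-0.05,0],[0,0,0,0,0,-0.08,0],[0,0,0,0,0,-0.11,0],[0,0,0,-0.03,-0.03,-0.15,0],[0,0,0,-0.04,-0.06,-0.16,0],[0,0,0,-0.04,-0.09,-0.16,0],[0,0,0,-0.04,-0.10,-0.16,0],[0,0,0,-0.04,-0.10,-0.16,0]]'; python3 - <<'E'
from h import *
o=ctrl.get_obs();print(o['tool_pos'],o['force'])
I=ctrl.snapshot("wrist");cv2.imwrite("pics/w9.png",I)
cv2.imwrite("pics/w9a.png",cv2.resize(I[90:300,260:520],None,fx=2.8,fy=2.8,interpolation=cv2.INTER_CUBIC))
cv2.imwrite("pics/s9.png",ctrl.snapshot("side"))
E
```

```text
clock: 10.48
tool_pos: [0.6412, -0.101, 0.2715]
orientation: [180.0, -0.0, -169.8]
force: [0.0, 0.7, -0.5]
opening: 0.0006
[ 0.6412 -0.101   0.2715] [ 0.0484  0.691  -0.4712]
```

View pics/w9a.png

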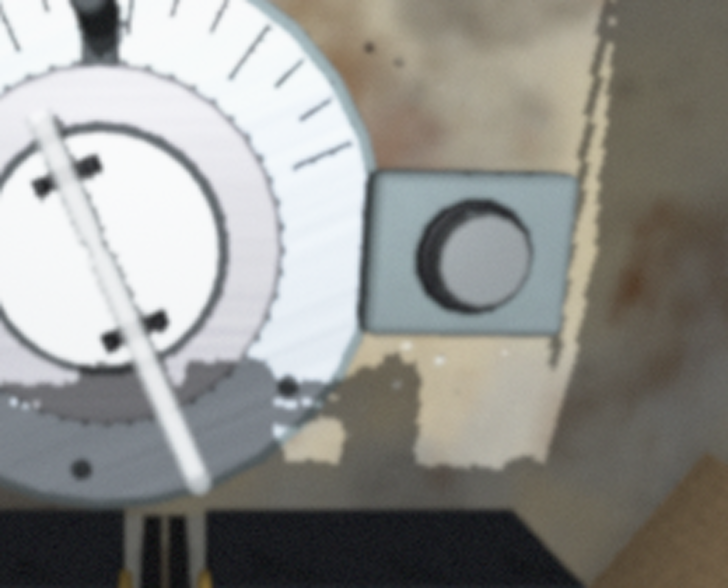

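View pics/s9.png

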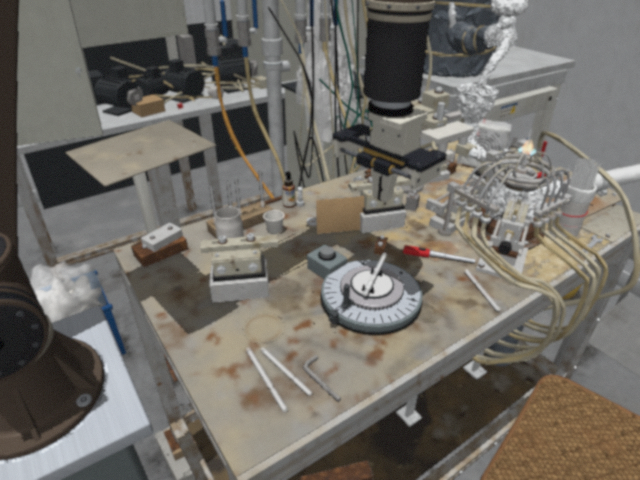

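```bash
python3 - <<'E'
import cv2
I=cv2.imread("pics/w9.png")
cv2.imwrite("pics/w9b.png",cv2.resize(I[30:130,230:350],None,fx=5,fy=5,interpolation=cv2.INTER_CUBIC))
E
```

```text
(no output)
```

View pics/w9b.png

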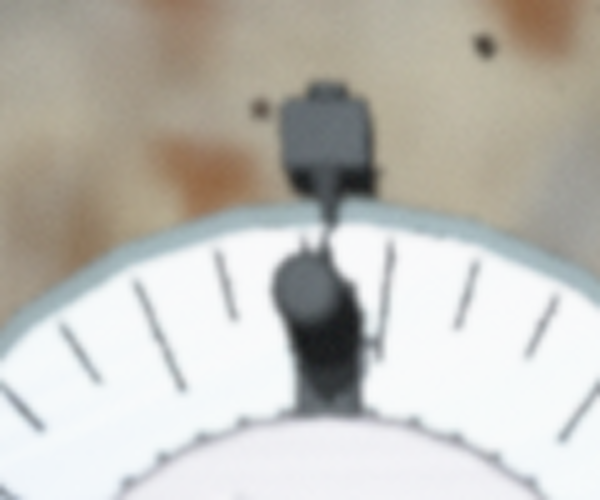

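Pointer tip (325,235) and rider tip (330,225) are still tip to tip, and the key is up. I'm handing the job in.

```bash
python3 -c "
from plant import ctrl
ctrl.close_job();print(ctrl.get_obs()['clock'])"
```

```text
the job is handed in; nothing more can be done
the job is handed in; nothing more can be done
```

I pushed the lever post round its arc with the shut fingertips, about 87°, until the pointer stood tip to tip with the rider. I then backed off, pressed the lamp key and let it come up again. The job was handed in at about 10.6 s; it reports no verdict.

- **Pointer and rider:** the wrist pictures taken after the push and again after the key press show the two tips within about 1–2 mm sideways of each other. The rider looks unmoved.
- **Pushing force:** the wrist readings I took between pushes stayed below about 2 N. They were only taken at the end of each move, so I did not see the peak.
- **Lamp key:** it was held down with about 14 N, with the fingertip slightly below the 48 mm that marks full travel, so it was fully down. About 5 N of that push was sideways. The last picture shows the key up.
- **Glass tube and bystanders:** the tube still lies in its saddles. The arm kept well clear of the crucible, cup, wrench, hex key and bolt, but I compared those pictures only by eye.
- **Position estimates:** my readings of the key's position from the different cameras differed by up to about 7 mm. I aimed for the middle of them, which was close enough for the 30 mm key.

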